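# Prop the marble bin's lid on its stay

## Robot

A 7-joint arm with a two-finger parallel gripper is mounted at the origin on the work surface. World frame = base frame: x ahead of the robot, y to its left, z up, the work surface at z = 0. Lengths are in m, angles in rad, forces in N, time in s.
With the tool pointing down it reaches from about 0.35 to 0.9 m from the base axis. Payload 7.2 kg.
Tool frame: the origin (TCP) lies at the very end of the fingers, on their centre line; the grasp point (between the pads) lies 19 mm behind it (arm.tcp_to_grasp is the z of the grasp point in the tool frame, in m); z points along the fingers, y is the line along which they close (so a half turn about z gives the same grasp; the last joint's range is limited). The gripper opens to 85 mm and grips with 20 to 120 N. Pads are 22 mm wide; open, the fingers measure 114 mm over their backs; the gripper's body (76 mm by 85 mm) begins 54 mm behind the grasp point. The pads swing forward as they close: fully open they stand 13 mm farther back than shut.
Start: joints at [1.189, 0.411, -0.013, 1.596, 0.006, 1.134, -0.082], TCP at [0.193, -0.594, 0.231] pointing down, gripper open.
Joint ranges: [-2.95, 2.95], [-0.29, 1.99], [-1.47, 1.44], [0.14, 2.54], [-1.03, 4.17], [0.13, 1.85], [-2.86, 2.86]. Speed limits (rad/s): [2.39, 2.39, 3.01, 3.01, 3.14, 3.14, 3.14].

## Interface

Orientations are given as [roll, pitch, yaw] about the fixed x, y, z axes, in that order (R = Rz(yaw) Ry(pitch) Rx(roll)).
In Python, from bench import arm gives the robot as it stands.
- The arm moves only by the tool send_rows, never from a script. Its argument "targets" is one flat list of numbers, 7 for each row, row after row: the shift along the tool's x, y, z in cm, then the turn, a rotation vector about the tool's x, y, z in degrees, then the finger opening in cm, from 0 to 8.54. A call has 1 to 20 rows; each row shifts and turns the commanded pose from where the row before left it, along the tool's axes as they then stand; what a row does not reach is not made up. A row lasts 1/12 s, in which the tool goes at most 41.7 mm and 7.16 degrees, less where a joint would pass 70% of its speed; a pose out of reach is approached as far as the arm can. A call is refused whole if a number of a shift passes 4.17 or a number of a turn 7.16, either way. A call with a gripper value outside its range is refused whole. The fingers move at their own pace and stop on an object; "squeeze" is the grip in N (left out, the last holds). Time passes only in rows, so rows that do not move let the fingers close. It gives the time, the measured TCP pose, the force, the opening and the grip force at its end, in the units of the state.
- arm.sense(): the state, without advancing time (a new reading comes with each control period).
- arm.read_camera(name): name is "scene" or "top" or "wrist"; returns (picture, depth): 480x640x3 uint8, red, green, blue; 480x640 float32, m along the optical axis (not along the pixel's ray), 0 where there is no reading.
- arm.get_calibration(name): a dict with "intrinsics" (3x3 intrinsics, pixels), "extrinsics" (4x4, takes a point from camera to world coordinates); the wrist camera has in their place "mount" (4x4, takes a point from camera to tool coordinates, whose origin is the TCP and whose axes are the flange's). Camera axes: x right, y up, looking along -z (the intrinsics and any distortion apply to the point x, -y, -z); pixel columns grow to the right and rows downward; lengths in m; the calibration is good to about 2 mm. A picture is of the moment at which its call begins: read the wrist's pose just before it. get_calibration takes no time and is no camera call.
- arm.job_done(): hands the job in; it is judged then, once.
Trained networks look in the newest picture that a camera, given by its name, has taken for a name from the list of things; names that differ only in an ending like _2 or _b are one class to them, and where a whole thing is asked for, a point or a joint stands for the part that bears it (a point fixed in the world has none). Each returns a list of dicts, best first, with "confidence" (0 to 1); they miss things now and then, are a little off and sometimes report something else, mostly with a low value. They report only what shows in the picture. A call takes as long as a camera call.
- arm.masks_of(camera, label): "mask" (480x640 bool, what is visible of it) and "rect" ([left, top, right, bottom] in pixels, round what is visible of it).
- arm.pinpoint(camera, label): "point" ([row, column] in pixels: a listed point, or the origin of a listed thing).
The state is a dict: "time_s": time; "qpos": joint angles; "joint_vel": joint speeds; "effort": joint torques, N m; "tool_pos": TCP position; "orientation": TCP orientation; "force": force on the tool from outside, world axes, zero at the start; "wrist_torque": the same for the moment, N m; "grip_width": finger opening in m; "grasp_force": force on a finger pad.
Only numpy, scipy, OpenCV 4.12 (cv2) and the standard library are available. Lean on these libraries where they do the work, as an engineer would, in place of code of your own. Each camera call takes 0.05 s, during which the arm holds its last target. There are 200 camera calls.

## Task

Prop open the marble bin, the plywood bin with amber marbles under its clear lid and an orange handle bar: lift the lid by the bar until the steel stay inside swings up and over under it, then let the lid down gently so that it rests on the stay, and let go. Leave the other bin's lid shut.

Things in the scene. Friction and masses are not known exactly. Their poses are not given: they have to be found in the camera images.
- marble_bar (a point): Centre of the orange handle bar on the marble bin's lid: round, level, 12 mm thick, 122 mm long, pinched across from above (middle 90 mm free). It stands 28 mm in front of the lid's front edge and 38 mm above the hinge's height, 130 mm over the table when shut. With the lid shut: x axis level, from the bar straight across the bin to the hinge; y along the bar; z up. It turns with the lid.
- marble_hinge (a point): Middle of the lid's hinge axis, along the far top edge of the marble bin, 92 mm over the table; y axis along the hinge, parallel to the bar. Shut, the bar is 206 mm nearer the robot and 38 mm higher; opening, it goes up and over in an arc of 209 mm radius and can turn between the fingers, so the gripper may keep pointing down. Bin: 180 x 150 x 90 mm high, fixed, any yaw within 0.3 rad.
- marble_lid (a joint): Opening angle of the marble bin's lid (about 0.3 kg), rad: 0 shut, 1.25 at its stop. It always falls shut on its own unless held or propped. Propped on the stay it rests at about 0.80.
- marble_stay (a joint): Angle of the stay, a 10 mm steel rod, 66 mm long, pivoted inside the bin's left wall: 0 folded under the lid, tip to the robot; 2.62 swung up and over, on its stop. A weak spring lifts it after the lid: it passes over once the lid is beyond 0.84 rad (raise to 0.95 to 1.1), in under half a second. Lowered then, the lid stays propped; lowered sooner, the stay folds down again.
- block_lid (a joint): Opening angle of the lid of the other bin, same make and size, with a grey handle bar and blue, green, white and grey wooden blocks inside: 0 shut. To be left shut.

How it is judged:
On the way, in this order (a step that is already met when the one before it is completed fails the run):
1. the marble bin's lid is raised half way (value of joint marble_lid above 0.5 rad).
2. the lid is raised far enough and the stay has swung over under it (value of joint marble_stay above 2.45 rad), for 0.1 s.
At the end, for the whole second after the job is handed in: The marble bin's lid rests propped on its stay, at rest, at 0.70 to 0.90 rad, with the stay swung over (beyond 2.45 rad), nobody holding it; the other bin's lid is shut (under 0.1 rad) (value of joint marble_lid between 0.7 and 0.9 rad and value of joint marble_stay above 2.45 rad and velocity of joint marble_lid between -0.1 and 0.1 rad/s and value of joint block_lid below 0.1 rad); the robot touches nothing.
It fails at once if the marble bin's lid is dropped (falls faster than 2 rad/s) rather than let down gently (velocity of joint marble_lid below -2 rad/s).
It fails at once if the other bin's lid is opened (value of joint block_lid above 0.15 rad).
It also fails if it takes over 38 s, if anything falls off the work surface, if the arm or the gripper's body presses on something with over 40 N, if the wrist force passes 120 N, or if a joint passes its speed limit or range.

## Working session

There is one attempt and no reset: what is moved stays moved. The work goes in short steps, Python scripts to look and compute and a tool call to move; the robot and the scene stay as the last step left them, time stands still between calls to the robot, and variables do not carry over. Pictures are saved under pics/ and viewed, at most 10 in all, crops included, and the job is handed in when it is done.

Besides the shell and the picture viewer there is one more tool, called after "Call:" as a command line: name --argument value ..., lists and objects as JSON in quotes. send_rows: Moves the arm, as the interface text tells. Its arguments: {"type":"object","properties":{"targets":{"type":"array","items":{"type":"number"}},"squeeze":{"type":"number"}},"required":["targets"]}

```bash
mkdir -p pics; cat > h.py <<'E'
import numpy as np, cv2
from bench import arm
def w(cam,r,c,d):
    k=arm.get_calibration(cam);K=np.array(k["intrinsics"]);T=np.array(k["extrinsics"])
    x=(c-K[0,2])/K[0,0]*d;y=(r-K[1,2])/K[1,1]*d
    return (T@np.array([x,-y,-d,1]))[:3] if np.ndim(d)==0 else (T[:3,:3]@np.array([x,-y,-d])).T+T[:3,3]
E
python3 - <<'E'
from h import *
s=arm.sense();print(s)
for cam in("top","scene"):
    p,d=arm.read_camera(cam);cv2.imwrite(f"pics/{cam}1.png",p[:,:,::-1])
    print(cam,arm.get_calibration(cam))
    for l in("marble_bar","marble_hinge"):
        for q in arm.pinpoint(cam,l)[:3]:
            r,c=map(float,q["point"]);dd=float(d[int(round(r)),int(round(c))]);print(l,q,w(cam,r,c,dd))
    for q in arm.masks_of(cam,"marble_bar")[:2]:
        m=q["mask"];print("mask",q["confidence"],q["rect"],m.sum())
        v,u=np.nonzero(m&(d>0));P=w(cam,v,u,d[v,u]);P=P[(P[:,2]>.115)&(P[:,2]<.145)]
        if len(P)>20:
            mu=np.median(P,0);e=np.linalg.svd(P-P.mean(0),full_matrices=False)[2][0];t=(P-P.mean(0))@e;print(len(P),P.mean(0),e,np.percentile(t,[1,99]))
E
```

```text
{'time_s': 0.0, 'qpos': array([ 1.18875949,  0.41190353, -0.01271102,  1.59705727,  0.00561108,
        1.13431051, -0.08219099]), 'joint_vel': array([ 2.32956284e-04, -7.29623300e-06, -1.04450333e-03,  1.11141493e-03,
       -8.29298122e-04, -5.42123082e-04,  9.10361076e-04]), 'effort': array([ 7.68532050e-05, -6.00641441e+01,  6.81981202e-01, -2.99418926e+01,
        1.37605084e-02,  1.06484353e-02, -9.33661681e-06]), 'tool_pos': array([ 0.19274312, -0.594005  ,  0.23044541]), 'orientation': array([-3.13995462e+00,  1.27206930e-04,  3.13874433e-01]), 'force': array([ 0.06681917,  1.04347997, -0.00707371]), 'wrist_torque': array([ 0.0110203 ,  0.01204214, -0.00763472]), 'grasp_force': 0.0, 'grip_width': 0.08571501060695895}
top {'intrinsics': array([[472.54298853,   0.        , 323.08782724],
       [  0.        , 472.54298853, 231.9511726 ],
       [  0.        ,   0.        ,   1.        ]]), 'extrinsics': array([[-9.00346787e-03,  9.96053070e-01, -8.83018640e-02,
         5.13561690e-01],
       [-9.99957398e-01, -8.78862012e-03,  2.82159676e-03,
         5.75007020e-04],
       
[... 575 characters left out ...]
8355,  0.51212615,  1.0858745 ],
       [ 0.85803598, -0.40677154,  0.31354612,  0.27878699],
       [-0.007553  ,  0.60043927,  0.79963469,  0.89979562],
       [ 0.        ,  0.        ,  0.        ,  1.        ]])}
marble_bar {'point': [246.6, 461.6], 'confidence': 0.56} [0.47952183 0.20567896 0.13624554]
marble_hinge {'point': [332.2, 391.1], 'confidence': 0.91} [0.68082827 0.16502433 0.0914098 ]
mask 0.82 [362.5, 230.0, 488.9, 359.3] 7549
443 [0.48334793 0.20818202 0.13151739] [ 0.19667426  0.98044623 -0.00666558] [-0.06192306  0.05548892]
mask 0.34 [206.2, 175.0, 319.0, 283.8] 5690
298 [ 0.50779451 -0.14709358  0.13202301] [ 0.00745293 -0.99997011  0.00205877] [-0.05646412  0.06081082]
```

View pics/top1.png

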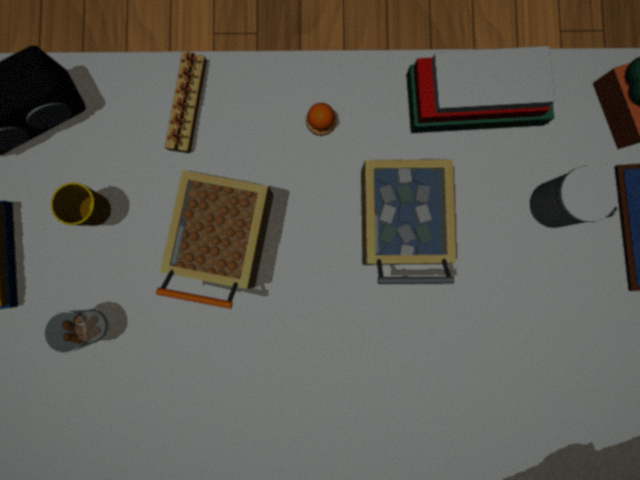

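View pics/scene1.png

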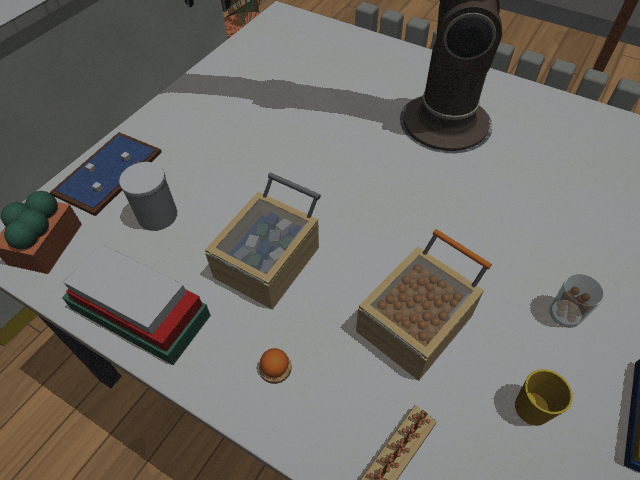

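The marble bin is the left one: orange bar in top at columns 158–232, rows 292–304, in scene at about (248, 461). The grey-bar block bin is right of it at about (272, 415) in top. Next I refine the bar position from its colour in both cameras.

```bash
cat >> h.py <<'E'
def plane(cam,r,c,z):
    a=w(cam,r,c,1.0);o=np.array(arm.get_calibration(cam)["extrinsics"])[:3,3];return o+(a-o)*(z-o[2])/(a[2]-o[2])
def bar(cam,box,z=.132):
    p=cv2.cvtColor(cv2.imread(f"pics/{cam}1.png"),cv2.COLOR_BGR2HSV)
    m=cv2.inRange(p,(5,190,110),(14,255,255));k=np.zeros_like(m);k[box[0]:box[1],box[2]:box[3]]=1;m*=k
    n,l,st,ce=cv2.connectedComponentsWithStats((m>0).astype(np.uint8));i=1+st[1:,4].argmax()
    (c,r),sz,a=q=cv2.minAreaRect(np.argwhere(l==i)[:,::-1].astype(np.float32));b=cv2.boxPoints(q)
    P=[plane(cam,y,x,z) for x,y in b];print(cam,sz,plane(cam,r,c,z));
    e=P[0]-P[1] if np.linalg.norm(P[0]-P[1])>np.linalg.norm(P[1]-P[2]) else P[1]-P[2]
    print(np.linalg.norm(e),np.arctan(-e[0]/e[1]))
E
python3 - <<'E'
from h import *
bar("top",(280,320,140,250));bar("scene",(220,280,420,500))
E
```

```text
top (73.73149108886719, 4.452615737915039) [0.47681963 0.2079609  0.132     ]
0.11871501468797611 -0.1995275824811707
scene (28.301944732666016, 3.1799936294555664) [0.47953408 0.20698889 0.132     ]
0.05232141536339621 -0.19014275688984894
```

Call:
send_rows --targets '[0,0,-0.5,0,0,-6,8.5,0,0,-0.5,0,0,-6,8.5,0,0,-0.5,0,0,-6,8.5,0,0,-0.5,0,0,-6,8.5,0,0,-0.5,0,0,-6,8.5,0,0,-0.5,0,0,-6,8.5,0,0,-0.5,0,0,-6,8.5,0,0,-0.5,0,0,-6,8.5,0,0,-0.5,0,0,-6,8.5,0,0,-0.5,0,0,-6,8.5,0,0,0,0,0,0,8.5,0,0,0,0,0,0,8.5]'

```text
time_s: 1.4
tool_pos: [0.1928, -0.5946, 0.2814]
orientation: [3.141, 0.0, 1.358]
force: [-0.4, -0.1, -0.3]
grip_width: 0.0852
grasp_force: 0.0
```

Call:
send_rows --targets '[2,1.4,0,0,0,-0.9,8.5,3,1.4,0,0,0,0,8.5,3.5,1.4,0,0,0,0,8.5,3.5,1.4,0,0,0,0,8.5,3.5,1.4,0,0,0,0,8.5,3.5,1.4,0,0,0,0,8.5,3.5,1.4,0,0,0,0,8.5,3.5,1.1,0,0,0,0,8.5,3.5,0,0,0,0,0,8.5,3.5,0,0,0,0,0,8.5,3.5,0,0,0,0,0,8.5,3.5,0,0,0,0,0,8.5,3.5,0,0,0,0,0,8.5,3.5,0,0,0,0,0,8.5,3.5,0,0,0,0,0,8.5,3.5,0,0,0,0,0,8.5,3.5,0,0,0,0,0,8.5,3.5,0,0,0,0,0,8.5,3,0,0,0,0,0,8.5,2,0,0,0,0,0,8.5]'

```text
time_s: 3.07
tool_pos: [0.4273, 0.035, 0.2813]
orientation: [3.141, -0.001, 1.375]
force: [-0.3, -0.1, 0.1]
grip_width: 0.0846
grasp_force: 0.0
```

Call:
send_rows --targets '[3.0,0.3,0.5,0,0,0,8.5,3,0.3,0.5,0,0,0,8.5,3,0.3,0.5,0,0,0,8.5,2,0.2,0.5,0,0,0,8.5,1,0.2,0.5,0,0,0,8.5,0,0,0,0,0,0,8.5,0,0,0,0,0,0,8.5,0,0,0,0,0,0,8.5]'

```text
time_s: 3.73
tool_pos: [0.4631, 0.1462, 0.2561]
orientation: [-3.141, 0.001, 1.375]
force: [-0.9, -0.3, -0.0]
grip_width: 0.0849
grasp_force: 0.0
```

```bash
cat >> h.py <<'E'
from scipy.spatial.transform import Rotation as R
def to(x,y,z,yaw=None):
    s=arm.sense();A=R.from_euler("xyz",s["orientation"]);print(s["tool_pos"],"cm:",np.round(A.inv().apply(np.array([x,y,z])-s["tool_pos"])*100,2))
def wbar():
    s=arm.sense();p,d=arm.read_camera("wrist");k=arm.get_calibration("wrist");K=np.array(k["intrinsics"])
    M=np.eye(4);M[:3,:3]=R.from_euler("xyz",s["orientation"]).as_matrix();M[:3,3]=s["tool_pos"];T=M@np.array(k["mount"])
    h=cv2.cvtColor(p,cv2.COLOR_RGB2HSV);m=cv2.inRange(h,(4,170,90),(15,255,255))>0;m&=d>0
    v,u=np.nonzero(m);D=d[v,u];P=np.stack([(u-K[0,2])/K[0,0]*D,-(v-K[1,2])/K[1,1]*D,-D],1)@T[:3,:3].T+T[:3,3]
    P=P[(P[:,2]>.12)&(P[:,2]<.145)];c=P.mean(0);e=np.linalg.svd(P-c,full_matrices=False)[2][0];t=(P-c)@e
    print(len(P),"centre",c+e*(t.max()+t.min())/2,"len",np.ptp(t),"yaw",np.arctan(-e[0]/e[1]),"ztop",P[:,2].max());return p
E
python3 - <<'E'
from h import *
p=wbar();cv2.imwrite("pics/w1.png",p[:,:,::-1]);to(.478,.207,.2)
E
```

```text
494 centre [0.47807112 0.2074773  0.13433952] len 0.1202020413194477 yaw -0.2026164872176774 ztop 0.13661566919592288
[0.46323531 0.14599597 0.25635397] cm: [6.28 0.26 5.63]
```

View pics/w1.png

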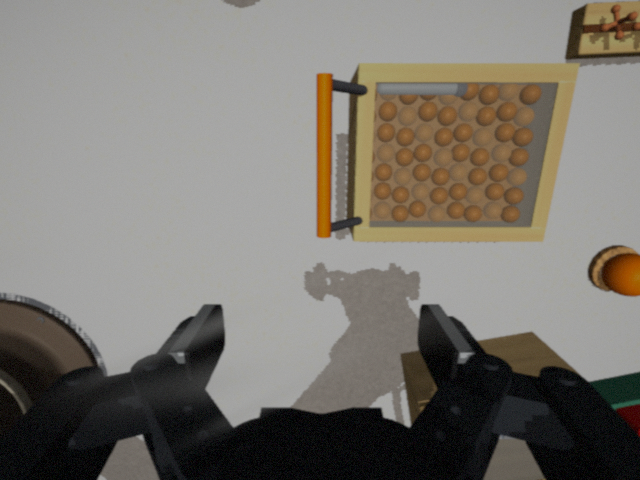

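The bar shows at column 325, rows 75–236, square to the fingers; both cameras agree on (0.478, 0.2075).

Call:
send_rows --targets '[1.5,0.06,0,0,0,0,6,2.0,0.1,0,0,0,0,5,2.0,0.1,1,0,0,0,5,0.8,0,1.5,0,0,0,5,0,0,2,0,0,0,5,0,0,2,0,0,0,5,0,0,2,0,0,0,5,0,0,1.5,0,0,0,5,0,0,0,0,0,0,5,0,0,0,0,0,0,5,0,0,0,0,0,0,5]'

```text
time_s: 4.7
tool_pos: [0.4787, 0.2081, 0.1575]
orientation: [3.14, -0.001, 1.375]
force: [-0.5, 0.1, -0.0]
grip_width: 0.05
grasp_force: 0.0
```

```bash
python3 - <<'E'
from h import *
p=wbar();to(.478,.2075,.112)
E
```

```text
1574 centre [0.47698065 0.20788527 0.1349337 ] len 0.12136407660935483 yaw -0.21279709188878862 ztop 0.13748544009322983
[0.47884404 0.20833646 0.15766683] cm: [-0.1  -0.08  4.57]
```

Call:
send_rows --targets '[0,-0.1,1,0,0,0,5,0,0,1.5,0,0,0,5,0,0,1.3,0,0,0,5,0,0,0.8,0,0,0,5,0,0,0,0,0,0,5,0,0,0,0,0,0,3,0,0,0,0,0,0,2,0,0,0,0,0,0,1,0,0,0,0,0,0,0.5,0,0,0,0,0,0,0.5,0,0,0,0,0,0,0.5,0,0,0,0,0,0,0.5,0,0,0,0,0,0,0.5]' --squeeze 40

```text
time_s: 5.83
tool_pos: [0.4778, 0.2088, 0.1109]
orientation: [3.14, -0.001, 1.376]
force: [1.7, -1.0, 4.6]
grip_width: 0.0102
grasp_force: 39.3
```

```bash
python3 - <<'E'
import numpy as np
t=np.r_[0,.02,.06,.12,np.arange(.18,1.03,.06)];f=t+.182
y=20.9*(np.cos(.182)-np.cos(f));z=-20.9*(np.sin(f)-np.sin(.182))
print(list(zip(t[1:].round(2),np.diff(y).round(2),np.diff(z).round(2))))
E
```

```text
[(np.float64(0.02), np.float64(0.08), np.float64(-0.41)), (np.float64(0.06), np.float64(0.18), np.float64(-0.82)), (np.float64(0.12), np.float64(0.34), np.float64(-1.21)), (np.float64(0.18), np.float64(0.41), np.float64(-1.19)), (np.float64(0.24), np.float64(0.48), np.float64(-1.16)), (np.float64(0.3), np.float64(0.55), np.float64(-1.13)), (np.float64(0.36), np.float64(0.61), np.float64(-1.09)), (np.float64(0.42), np.float64(0.68), np.float64(-1.05)), (np.float64(0.48), np.float64(0.74), np.float64(-1.01)), (np.float64(0.54), np.float64(0.8), np.float64(-0.97)), (np.float64(0.6), np.float64(0.86), np.float64(-0.92)), (np.float64(0.66), np.float64(0.91), np.float64(-0.86)), (np.float64(0.72), np.float64(0.96), np.float64(-0.81)), (np.float64(0.78), np.float64(1.01), np.float64(-0.75)), (np.float64(0.84), np.float64(1.05), np.float64(-0.69)), (np.float64(0.9), np.float64(1.09), np.float64(-0.62)), (np.float64(0.96), np.float64(1.12), np.float64(-0.56)), (np.float64(1.02), np.float64(1.16), np.float64(-0.49))]
```

Lift the first part, then check.

Call:
send_rows --targets '[0,0.08,-0.4,0,0,0,0.5,0,0.18,-0.82,0,0,0,0.5,0,0.34,-1.21,0,0,0,0.5,0,0.41,-1.19,0,0,0,0.5,0,0.48,-1.16,0,0,0,0.5,0,0.55,-1.13,0,0,0,0.5,0,0.61,-1.09,0,0,0,0.5,0,0,0,0,0,0,0.5,0,0,0,0,0,0,0.5,0,0,0,0,0,0,0.5]'

```text
time_s: 6.67
tool_pos: [0.502, 0.2038, 0.1795]
orientation: [-3.14, 0.0, 1.377]
force: [-0.8, 1.8, -0.9]
grip_width: 0.0105
grasp_force: 39.2
```

```bash
python3 - <<'E'
from h import *
s=arm.sense();print(s["force"],s["qpos"].round(2));p,d=arm.read_camera("scene");cv2.imwrite("pics/s2.png",p[150:400,250:550,::-1])
E
```

```text
[-0.84563895  1.77419584 -0.94485213] [ 0.13  0.44 -0.79  1.82  0.36  1.03 -0.99]
```

View pics/s2.png

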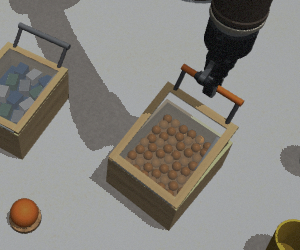

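The lid is up about 0.35 rad, with the bar held at its middle (crop pixel about (215, 85)). I'll carry on to about 1.02.

Call:
send_rows --targets '[0,0.68,-1.05,0,0,0,0.5,0,0.74,-1.01,0,0,0,0.5,0,0.8,-0.97,0,0,0,0.5,0,0.86,-0.92,0,0,0,0.5,0,0.91,-0.86,0,0,0,0.5,0,0.96,-0.81,0,0,0,0.5,0,1.01,-0.75,0,0,0,0.5,0,1.05,-0.69,0,0,0,0.5,0,1.09,-0.62,0,0,0,0.5,0,1.12,-0.56,0,0,0,0.5,0,1.16,-0.49,0,0,0,0.5,0,0,0,0,0,0,0.5,0,0,0,0,0,0,0.5,0,0,0,0,0,0,0.5,0,0,0,0,0,0,0.5,0,0,0,0,0,0,0.5,0,0,0,0,0,0,0.5,0,0,0,0,0,0,0.5,0,0,0,0,0,0,0.5,0,0,0,0,0,0,0.5]'

```text
time_s: 8.38
tool_pos: [0.6037, 0.1836, 0.2685]
orientation: [-3.141, 0.001, 1.377]
force: [-7.1, -2.4, 11.6]
grip_width: 0.0106
grasp_force: 41.7
```

```bash
python3 - <<'E'
from h import *
p,d=arm.read_camera("scene");cv2.imwrite("pics/s3.png",cv2.resize(p[150:400,300:550,::-1],None,fx=2,fy=2))
E
```

```text
(no output)
```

View pics/s3.png

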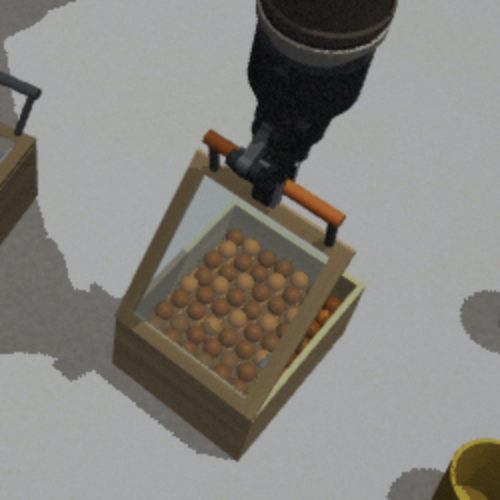

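Lid is at about 1.02 rad; something grey, perhaps the stay's end, shows through the lid near (262, 358). I'll check the stay with the network while lowering in small steps.

Call:
send_rows --targets '[0,-0.58,0.24,0,0,0,0.5,0,-0.58,0.25,0,0,0,0.5,0,-0.56,0.27,0,0,0,0.5,0,-0.56,0.29,0,0,0,0.5,0,0,0,0,0,0,0.5,0,0,0,0,0,0,0.5,0,0,0,0,0,0,0.5]'

```text
time_s: 9.02
tool_pos: [0.5815, 0.1881, 0.2576]
orientation: [-3.141, 0.001, 1.378]
force: [-5.7, -0.8, 9.2]
grip_width: 0.0103
grasp_force: 41.6
```

```bash
python3 - <<'E'
from h import *
for cam in("scene","top"):
    p,d=arm.read_camera(cam)
    for q in arm.masks_of(cam,"marble_stay")[:2]: 
        m=q["mask"];print(cam,q["confidence"],q["rect"],m.sum())
    if cam=="scene":cv2.imwrite("pics/s4.png",cv2.resize(p[220:380,340:500,::-1],None,fx=3.5,fy=3.5,interpolation=cv2.INTER_CUBIC))
E
```

```text
(no output)
```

View pics/s4.png

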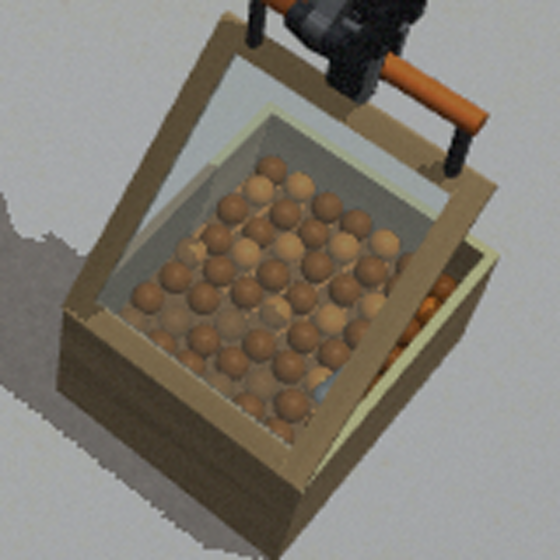

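A grey rod end shows at (322, 388) at the hinge end and none along the front of the wall, so the stay has swung over. I'll lower further.

Call:
send_rows --targets '[0,-0.36,0.2,0,0,0,0.5,0,-0.36,0.2,0,0,0,0.5,0,-0.36,0.21,0,0,0,0.5,0,-0.36,0.22,0,0,0,0.5,0,0,0,0,0,0,0.5,0,0,0,0,0,0,0.5,0,0,0,0,0,0,0.5]'

```text
time_s: 9.8
tool_pos: [0.5679, 0.1908, 0.2489]
orientation: [-3.141, 0.0, 1.377]
force: [-5.3, 0.2, 5.7]
grip_width: 0.0108
grasp_force: 41.8
```

Call:
send_rows --targets '[0,-0.17,0.11,0,0,0,0.5,0,-0.17,0.11,0,0,0,0.5,0,0,0,0,0,0,0.5,0,0,0,0,0,0,0.5,0,0,0,0,0,0,0.5]'

```text
time_s: 10.22
tool_pos: [0.565, 0.1913, 0.2469]
orientation: [3.141, 0.0, 1.377]
force: [-3.7, -0.2, 7.0]
grip_width: 0.0103
grasp_force: 41.8
```

Call:
send_rows --targets '[0,-0.16,0.12,0,0,0,0.5,0,-0.16,0.12,0,0,0,0.5,0,0,0,0,0,0,0.5,0,0,0,0,0,0,0.5,0,0,0,0,0,0,0.5]'

```text
time_s: 10.63
tool_pos: [0.5627, 0.1919, 0.2452]
orientation: [3.14, -0.0, 1.376]
force: [-2.5, -0.6, 9.5]
grip_width: 0.0105
grasp_force: 42.1
```

Call:
send_rows --targets '[0,-0.16,0.13,0,0,0,0.5,0,-0.16,0.13,0,0,0,0.5,0,0,0,0,0,0,0.5,0,0,0,0,0,0,0.5,0,0,0,0,0,0,0.5]'

```text
time_s: 11.05
tool_pos: [0.5602, 0.1924, 0.2431]
orientation: [3.138, -0.001, 1.376]
force: [-1.8, -0.5, 12.2]
grip_width: 0.0104
grasp_force: 42.6
```

```bash
python3 - <<'E'
from h import *
p,d=arm.read_camera("scene");h=cv2.cvtColor(p,cv2.COLOR_RGB2HSV);m=cv2.inRange(h,(4,190,90),(14,255,255))>0;m&=d>0
v,u=np.nonzero(m);P=w("scene",v,u,d[v,u]);P=P[(P[:,2]>.15)]
# local frame: a towards hinge from shut bar, b along bar
a=np.array([np.cos(.2),-np.sin(.2)]);b=np.array([np.sin(.2),np.cos(.2)])
q=P[:,:2]-[.478,.2075];t=q@b
for lo,hi in((-.07,-.02),(.015,.07)):
    k=(t>lo)&(t<hi);z=np.median(P[k,2])-.003;x=np.median(q[k]@a)-.003
    print(k.sum(),"x",x,"z",z,"theta",np.arcsin((z-.092)/.209)-.182,np.arctan2(z-.092,.206-x)-.182)
cv2.imwrite("pics/s5.png",cv2.resize(p[220:380,340:500,::-1],None,fx=3.5,fy=3.5,interpolation=cv2.INTER_CUBIC))
print(arm.sense()["tool_pos"])
E
```

```text
34 x 0.08411626011508835 z 0.2639317887087823 theta 0.7840390714684464 0.7721171368447965
60 x 0.08506038625675108 z 0.2626771921957739 theta 0.7735603636795909 0.7723305948044568
[0.56019135 0.19239053 0.24308189]
```

View pics/s5.png

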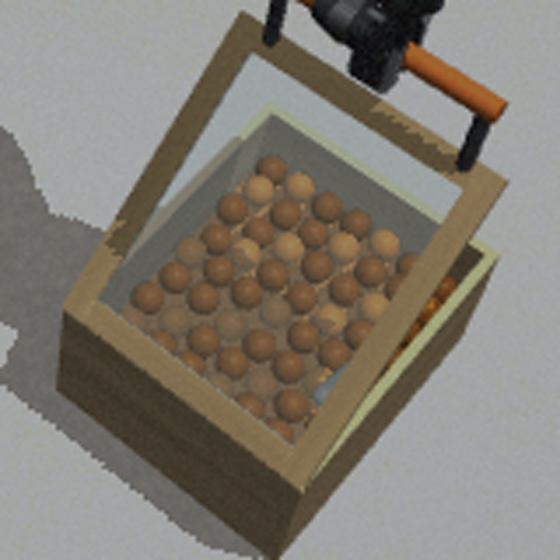

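Call:
send_rows --targets '[0,0.16,-0.13,0,0,0,0.5,0,0.16,-0.12,0,0,0,0.5,0,0,0,0,0,0,0.5,0,0,0,0,0,0,0.5,0,0,0,0,0,0,0.5]'

```text
time_s: 11.52
tool_pos: [0.5625, 0.1919, 0.2448]
orientation: [3.14, -0.0, 1.376]
force: [-2.2, 0.8, 8.5]
grip_width: 0.0104
grasp_force: 42.3
```

```bash
cat >> h.py <<'E'
def theta():
    p,d=arm.read_camera("scene");h=cv2.cvtColor(p,cv2.COLOR_RGB2HSV);m=cv2.inRange(h,(4,190,90),(14,255,255))>0;m&=d>0
    v,u=np.nonzero(m);P=w("scene",v,u,d[v,u]);P=P[(P[:,2]>.15)]
    a=np.array([np.cos(.2),-np.sin(.2)]);b=np.array([np.sin(.2),np.cos(.2)])
    q=P[:,:2]-[.478,.2075];t=q@b
    for lo,hi in((-.07,-.02),(.015,.07)):
        k=(t>lo)&(t<hi);z=np.median(P[k,2])-.003;x=np.median(q[k]@a)-.003
        print(k.sum(),"theta",np.arcsin((z-.092)/.209)-.182,np.arctan2(z-.092,.206-x)-.182)
    return p
E
python3 - <<'E'
from h import *
theta();theta()
E
```

```text
30 theta 0.7988245350706382 0.7892275611130086
67 theta 0.7914537657489422 0.7891193158802652
26 theta 0.7937935395501952 0.7804910159658269
60 theta 0.7904325538251207 0.7873567431124824
```

Raising back still left about +3 N of support (it was −1 N while free), so the stay carries the lid. I'll ease the grip and open slowly.

Call:
send_rows --targets '[0,0,0,0,0,0,0.8,0,0,0,0,0,0,1.0,0,0,0,0,0,0,1.1,0,0,0,0,0,0,1.2,0,0,0,0,0,0,1.3,0,0,0,0,0,0,1.5,0,0,0,0,0,0,1.8,0,0,0,0,0,0,2.2,0,0,0,0,0,0,2.8,0,0,0,0,0,0,3.4,0,0,0,0,0,0,4,0,0,0,0,0,0,4]' --squeeze 20

```text
time_s: 12.62
tool_pos: [0.5619, 0.1919, 0.244]
orientation: [-3.142, 0.0, 1.377]
force: [0.4, 0.6, 0.1]
grip_width: 0.0402
grasp_force: 0.0
```

```bash
python3 - <<'E'
from h import *
theta();print(arm.sense()["force"])
E
```

```text
30 theta 0.8135871373016079 0.8000614004406545
62 theta 0.8024538712918572 0.801701413855139
[-0.86824945 -0.20201415  0.89168522]
```

The lid rests at 0.80 rad, free of the fingers. I'll withdraw straight up.

Call:
send_rows --targets '[0,0,-0.5,0,0,0,4,0,0,-1,0,0,0,4,0,0,-1.5,0,0,0,4,0,0,-2,0,0,0,4,0,0,-2,0,0,0,4,0,0,-2,0,0,0,4,0,0,-1.5,0,0,0,4,0,0,-1,0,0,0,4,0,0,0,0,0,0,4,0,0,0,0,0,0,4,0,0,0,0,0,0,4,0,0,0,0,0,0,4]'

```text
time_s: 13.67
tool_pos: [0.5616, 0.1915, 0.358]
orientation: [-3.14, 0.001, 1.377]
force: [-0.2, 1.0, -0.6]
grip_width: 0.0399
grasp_force: 0.0
```

```bash
python3 - <<'E'
from h import *
p=theta();cv2.imwrite("pics/s6.png",p[:,:,::-1])
E
```

```text
55 theta 0.8095039328930933 0.8005890271516041
73 theta 0.8019173563994579 0.8010648274958927
```

View pics/s6.png

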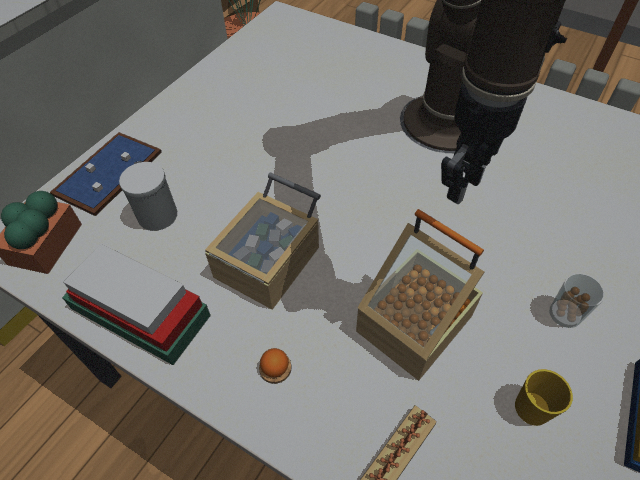

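The marble bin's lid stands open with its bar at about (233, 448), the gripper is clear above it, and the block bin at (245, 265) is shut.

```bash
python3 -c "
from bench import arm
print(arm.job_done())"
```

```text
the job is handed in; nothing more can be done
None
```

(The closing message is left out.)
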